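# Set the ratchet and clamp the flask in the bench press

### The job

The ratchet of the small flask press is still set to loosen. Before turning the screw either way, flip the small pawl lever on the handle over to the tighten side, then work the handle to and fro until the platen clamps the brass flask firmly - the handle should then pull about 12 N at its grip as it moves, and must not go much beyond that or the mould in the flask is crushed. Leave it clamped and let go, with the flask in its place and the plaster arch model, the mixing bowl and the small tin beside the press left undisturbed.

Things in the scene. Friction and masses are not known exactly. Their poses are not given: they have to be found in the camera images.
- press: Grey flask press fixed to the bench: base plate 130 x 150 x 14 mm, two steel columns 16 mm thick at its left and right (y) sides, crosshead 126 to 150 mm above the bench, spindle top up to 206 mm. Origin: underside of the base plate, on the vertical screw axis; z up, -x is its front (robot side), +y left seen from the robot. Behind it a wall shelf overhangs the bench.
- platen: Steel pressing plate 80 x 74 x 12 mm under the crosshead, with the upright threaded spindle; it only slides up and down, 7 mm per rad of handle angle while the handle drives, and holds where it is left. Stiff: once on the flask, the clamping force rises roughly 130 N per mm of further drive (about 1 N at the grip per 4 mm of grip travel).
- platen_face (a point): Centre of the platen's underside, which comes down on flask_top.
- flask: Brass two-part flask, block 84 x 72 mm and 62 mm tall, 0.6 kg, standing loose on the base plate between the columns under the platen. Origin: centre of its underside. It must stay where it is.
- flask_top (a point): Centre of the flask's top face, 62 mm above its underside; at the start 8 to 14 mm below the platen.
- handle (a joint): Angle of the ratchet handle about the screw axis, rad: 0 = it points to the press's front (-x of press), positive = clockwise from above = tightening (grip moves toward the press's +y); end stops at -0.75 and 0.75; stays where left. With the pawl on tighten, a positive stroke drives the screw after up to 0.35 rad of take-up (18 teeth), a negative stroke only clicks back.
- handle_grip (a point): On the handle's upright black grip, a revolving sleeve 19 mm thick, 169 to 232 mm above the bench (this point 212 mm up), 155 mm from the screw axis, free all round. Pull at it, square to the handle, moving slowly: 3 N clicking or taking up, 7 to 9 N driving with the platen free, 12 N right (60 to 100 N on the flask), 16 N crushes. Held still after a push it reads less: 5 N free, 8 N at 100 N clamping.
- pawl_lever (a joint): Angle of the pawl lever relative to the handle, rad: -0.14 to -0.27 = loosen (start), +0.14 to +0.27 = tighten; sprung over centre, so past 0 it snaps over by itself. Positive = clockwise seen from above: the pin swings to the side toward which the handle tightens. It trembles while the ratchet clicks.
- lever_pin (a point): On the axis of the pawl lever's upright steel thumb pin, a revolving roller 9 mm thick, 184 to 214 mm above the bench (this point 202 mm up), 46 mm from the lever's pivot toward the grip; the pivot lies on the handle's centre line, 52 mm from the screw axis. Pushing it across takes about 1 N over some 25 mm; over 4 N moves the handle.
- arch_model: Cream plaster arch model 59 x 62 x 31 mm, loose on the bench to the left in front of the press; bystander. Origin under its centre.
- mixing_bowl: Green rubber mixing bowl 68 mm wide, 36 mm high, loose on the bench in front of the press; bystander. Origin under its centre.
- wax_tin_small: Small round tin 50 mm wide, 22 mm high, loose on the bench to the right of the press; bystander. Origin under its centre.

How it is judged:
By the outcome, as a careful person would: the job done as asked, in the order asked, and still so for the second after the job is handed in, with the robot touching nothing.
It also fails if it takes over 67 s, if anything falls off the work surface, if the arm or the gripper's body presses on something with over 40 N, if the wrist force passes 120 N, or if a joint passes its speed limit or range.

### The arm

A 6-joint arm with a two-finger parallel gripper is mounted at the origin on a cart in front of the work surface, level with it; the furniture and walls round the work are solid. World frame = base frame: x ahead of the robot, y to its left, z up, the work surface at z = 0. Lengths are in mm, angles in degrees, forces in N, time in s.
With the tool pointing down it reaches from about 300 to 850 mm from the base axis. Payload 4.2 kg.
Tool frame: the origin (TCP) lies on the centre line of the jaws, within the pads' length; the fingertips stand 14 mm ahead of it and the grasp point (between the pads) lies 5 mm behind it (env.finger_overhang is the z of the fingertips in the tool frame, in mm); z points along the fingers, y is the line along which they close (so a half turn about z gives the same grasp; the last joint's range is limited). The gripper opens to 91 mm and grips with 3 to 60 N. Pads are 32 mm wide; open, the fingers measure 118 mm over their backs; the gripper's body (76 mm by 178 mm) begins 60 mm behind the grasp point.
Start: joints at [-75.401, 18.312, 89.639, -0, 72.044, -1.146], TCP at [156.031, -553.44, 227.976] pointing down, gripper open.
Joint ranges: [-177.97, 177.97], [-48.28, 115.42], [12.27, 149.76], [-77.06, 257.06], [2.81, 150.46], [-146.56, 146.56]. Speed limits (degrees/s): [147.25, 147.25, 180, 180, 180, 180].

### API

Orientations are given as [roll, pitch, yaw] about the fixed x, y, z axes, in that order (R = Rz(yaw) Ry(pitch) Rx(roll)).
In Python, from workcell import sensors, viewer, env gives the robot as it stands. The module is installed in compiled form; this text tells all that it offers.
- The arm moves only by the tool step_arm, never from a script. Its argument "plan" is one flat list of numbers, 6 for each row, row after row: the shift along the tool's x, y, z in cm, then the turn, a rotation vector about the tool's x, y, z in rad. In form: [x, y, z, wx, wy, wz, x, y, z, wx, wy, wz, ...]. A call has 1 to 5 rows; each row shifts and turns the commanded pose from where the row before left it, along the tool's axes as they then stand; what a row does not reach is not made up. A row lasts 1/12 s, in which the tool goes at most 41.7 mm and 7.16 degrees, less where a joint would pass 70% of its speed; a pose out of reach is approached as far as the arm can. A call is refused whole if a number of a shift passes 4.17 or a number of a turn 0.125, either way. A call with a gripper value outside its range is refused whole. "hand" is the finger opening in cm, from 0 to 9.12, set as the call begins (left out, the last holds). The fingers move at their own pace and stop on an object; "newtons" is the grip in N (left out, the last holds). Time passes only in rows, so rows that do not move let the fingers close. It gives the time, the measured TCP pose, the force, the opening and the grip force at its end, in the units of the state.
- sensors.state(): the state, without advancing time (a new reading comes with each control period).
- viewer.grab_frame(name): name is "side" or "top" or "wrist"; returns a dict with "img" (400x640x3 uint8, red, green, blue), "fx", "fy", "cx", "cy" (pixels), "k1" (the pictures are not rectified: a ray, as slopes to the right and down, at radius r is drawn at 1 + k1 r^2 times it, then the intrinsics apply), "position" and "attitude" of the camera in the world. Camera axes: x right, y down, z forward; pixel columns grow to the right and rows downward; lengths in mm; the calibration is good to about 2 mm. A picture is of the moment at which its call begins. There is no depth.
- env.job_done(): hands the job in; it is judged then, once.
Trained networks look in a picture, given as the dict that the camera call returned (one of the last four; its "shot" number tells which), for a name from the list of things; names that differ only in an ending like _2 or _b are one class to them, and where a whole thing is asked for, a point or a joint stands for the part that bears it (a point fixed in the world has none). Each returns a list of dicts, best first, with "score" (0 to 1); they miss things now and then, are a little off and sometimes report something else, mostly with a low value. They report only what shows in the picture. A call takes as long as a camera call.
- viewer.boxes_of(name, picture): "location" ([column, row] in pixels, amid what is visible of it).
- viewer.pinpoint(name, picture): "location" ([column, row] in pixels: a listed point, or the origin of a listed thing).
The state is a dict: "time_s": time; "qpos": joint angles; "qvel": joint speeds; "effort": joint torques, N m; "ee_pos": TCP position; "ee_rot": TCP orientation; "force": force on the tool from outside, world axes, zero at the start; "torque": the same for the moment, N m; "gripper_width": finger opening in mm; "gripper_force": force on a finger pad.
Only numpy, scipy, OpenCV 4.12 (cv2) and the standard library are available. Lean on these libraries where they do the work, as an engineer would, in place of code of your own. Each camera call takes 0.05 s, during which the arm holds its last target. There are 200 camera calls.

## Working session

There is one attempt and no reset: what is moved stays moved. The work goes in short steps, Python scripts to look and compute and a tool call to move; the robot and the scene stay as the last step left them, time stands still between calls to the robot, and variables do not carry over. Pictures are saved under pics/ and viewed, at most 10 in all, crops included, and the job is handed in when it is done.

Besides the shell and the picture viewer there is one more tool, called by a JSON object that holds its "fn" and its "kwargs". step_arm: Moves the arm, as the interface text tells. Its arguments: {"type":"object","properties":{"plan":{"type":"array","items":{"type":"number"}},"hand":{"type":"number"},"newtons":{"type":"number"}},"required":["plan"]}

```bash
mkdir -p pics; cat > h.py <<'E'
import numpy as np, cv2
from scipy.spatial.transform import Rotation as R
from workcell import sensors, viewer, env
def att(p):
    a=np.array(p["attitude"],float)
    if a.shape==(3,3): return a
    if a.size==4: return R.from_quat(a).as_matrix()
    return R.from_euler('xyz',a,degrees=True).as_matrix()
def ray(p,uv):
    d=np.array([(uv[0]-p["cx"])/p["fx"],(uv[1]-p["cy"])/p["fy"]]); s=d.copy()
    for _ in range(20): s=d/(1+p["k1"]*(s@s))
    return np.array(p["position"],float), att(p)@np.array([s[0],s[1],1.])
def onz(p,uv,z):
    o,d=ray(p,uv); return o+d*(z-o[2])/d[2]
def tri(obs):
    A=np.zeros((3,3));b=np.zeros(3)
    for p,uv in obs:
        o,d=ray(p,uv); d=d/np.linalg.norm(d); M=np.eye(3)-np.outer(d,d); A+=M;b+=M@o
    return np.linalg.solve(A,b)
E
python3 - <<'E'
from h import *
print(sensors.state())
for n in ("side","top"):
    p=viewer.grab_frame(n); cv2.imwrite(f"pics/{n}0.png",p["img"][:,:,::-1])
    print(n,p["position"],p["attitude"],p["fx"],p["k1"])
    for t,z in (("handle_grip",212),("lever_pin",202),("press",0),("flask",14),("flask_top",76),("platen_face",88),("arch_model",0),("mixing_bowl",0),("wax_tin_small",0)):
        for r in viewer.pinpoint(t,p)[:2]: print(t,np.round(r["location"],1),round(r["score"],2),np.round(onz(p,r["location"],z),1))
E
```

```text
{'time_s': 0.0, 'qpos': array([-7.54031916e+01,  1.83518225e+01,  8.97073376e+01, -1.09921276e-03,
        7.20419454e+01, -1.14505301e+00]), 'qvel': array([ 0.05684345, -0.09704993, -0.05270877,  0.04990426, -0.04970281,
        0.10281749]), 'effort': array([-1.88411213e-03, -4.12468386e+01, -2.31975675e+01,  7.25331274e-02,
        4.55052929e-02, -1.22748579e-04]), 'ee_pos': array([ 155.88246873, -552.96987736,  227.11211455]), 'ee_rot': array([-1.79898894e+02, -9.75600309e-04,  1.57422003e+01]), 'force': array([-0.05649886, -0.23350279,  0.38155397]), 'torque': array([0.00401406, 0.00450208, 0.00518409]), 'gripper_force': 0.0, 'gripper_width': 91.2482562952319}
side [ 490.16692736 1100.55969324  678.27204258] [-121.49242437    0.27710289 -178.10991811] 496.5998533184396 0.04948358535013361
handle_grip [370.2 174.7] 0.91 [427.7 247.  212. ]
lever_pin [345.3 174.9] 0.7 [475.9 230.7 202. ]
press [295.5 264.6] 0.85 [579.3 265.5   0. ]
press [394.4 317. ] 0.26 [381.2 414.5   0. ]
flask [294.  259.3] 0.72 [582.1 265.   14. ]
flask [295.2 262.4] 0.22 [578.7 275.4  14. ]
flask_top [296.
[... 311 characters left out ...]
37.4] 0.25 [589.8 166.4   0. ]
top [ 31.40860761 485.23684518 818.69225825] [-1.41191566e+02 -2.05822334e-02 -1.18908485e+02] 461.3840420441152 -0.01228518219493388
handle_grip [338.4 206.3] 0.81 [425.  230.1 212. ]
handle_grip [286.8 223.5] 0.66 [435.  320.7 212. ]
lever_pin [319.2 192. ] 0.72 [474.5 239.2 202. ]
press [285.  222.8] 0.69 [579.6 265.9   0. ]
flask [285.8 221.2] 0.97 [573.2 266.2  14. ]
flask [318.1 192.8] 0.69 [608.7 167.4  14. ]
flask_top [281.9 204.1] 0.7 [573.8 271.   76. ]
platen_face [286.  202.8] 0.81 [564.1 265.8  88. ]
arch_model [259.3 333. ] 0.85 [378.8 417.9   0. ]
mixing_bowl [392.2 247.1] 0.85 [415.  97.   0.]
wax_tin_small [367.4 168.9] 0.66 [626.5  22.9   0. ]
```

View pics/side0.png

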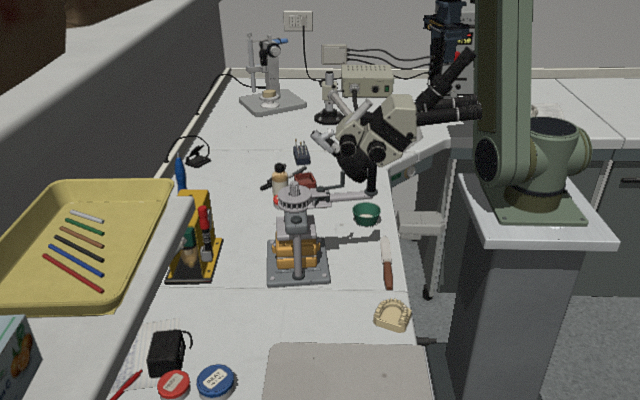

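View pics/top0.png

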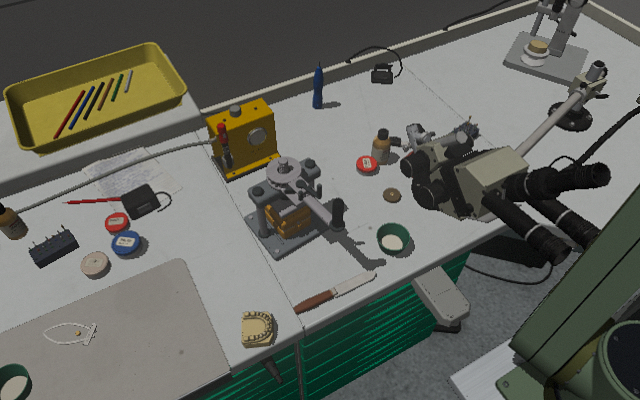

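The side picture shows the press at about (297,250) with its grip at (371,178), the bowl at (367,213), the arch at (392,315) and a microscope behind at (380,130). The top picture shows the grip at (338,212), the lever at (319,192), and the microscope eyepieces reaching to (608,170) and (560,245).

```bash
python3 - <<'E'
from h import *
s=viewer.grab_frame("side"); t=viewer.grab_frame("top")
def T(n,a,b):
    x=tri([(s,a),(t,b)]); o,d=ray(s,a); d/=np.linalg.norm(d); o2,e=ray(t,b); c=np.cross(d,e);c/=np.linalg.norm(c)
    print(n,np.round(x),"gap",round(abs((o-o2)@c),1))
T("grip",(370.2,174.7),(338.4,206.3)); T("pin",(345.3,174.9),(319.2,192))
for a in ((478,110),(470,55)):
  for b in ((608,172),(562,248)): T(f"eye{a}{b}",a,b)
T("head front",(357,178),(440,205)); T("obj",(320,135),(408,140))
for uv in ((269,285),(329,283),(326,247),(271,250)): print("plate side",uv,np.round(onz(s,uv,14)))
for uv in ((244,222),(283,258),(327,226)): print("plate top",uv,np.round(onz(t,uv,14)))
c=s["img"][140:300,240:400]; cv2.imwrite("pics/sc.png",np.hstack([cv2.resize(c,(400,400),interpolation=3),cv2.resize(t["img"][140:270,230:360],(400,400),interpolation=3)])[:,:,::-1])
E
```

```text
grip [428. 228. 204.] gap 4.6
pin [475. 239. 205.] gap 4.0
eye(478, 110)(608, 172) [188. -78. 273.] gap 121.2
eye(478, 110)(562, 248) [174.   5. 253.] gap 5.0
eye(470, 55)(608, 172) [199. -43. 366.] gap 6.6
eye(470, 55)(562, 248) [187.  67. 368.] gap 86.7
head front [438. -35.  44.] gap 9.4
obj [530.   7. 181.] gap 15.2
plate side (269, 285) [625. 348.  14.]
plate side (329, 283) [506. 339.  14.]
plate side (326, 247) [515. 220.  14.]
plate side (271, 250) [635. 234.  14.]
plate top (244, 222) [615. 346.  14.]
plate top (283, 258) [494. 312.  14.]
plate top (327, 226) [520. 195.  14.]
```

View pics/sc.png

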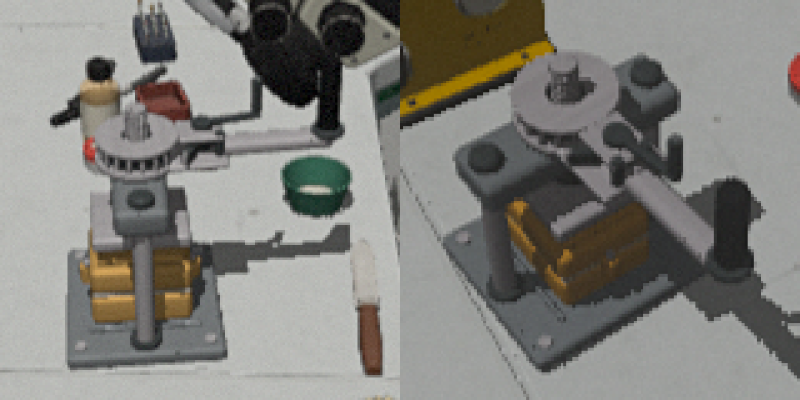

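The crop shows the steel thumb pin upright at top-picture px (319,190), right of the handle line. The microscope is the sweep hazard, so I measure it before moving.

```bash
python3 - <<'E'
from h import *
s=viewer.grab_frame("side"); t=viewer.grab_frame("top")
a=cv2.resize(s["img"][0:210,280:490],(400,400),interpolation=2);b=cv2.resize(t["img"][60:270,400:610],(400,400),interpolation=2)
cv2.imwrite("pics/mic.png",np.hstack([a,b])[:,:,::-1])
E
```

```text
(no output)
```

View pics/mic.png

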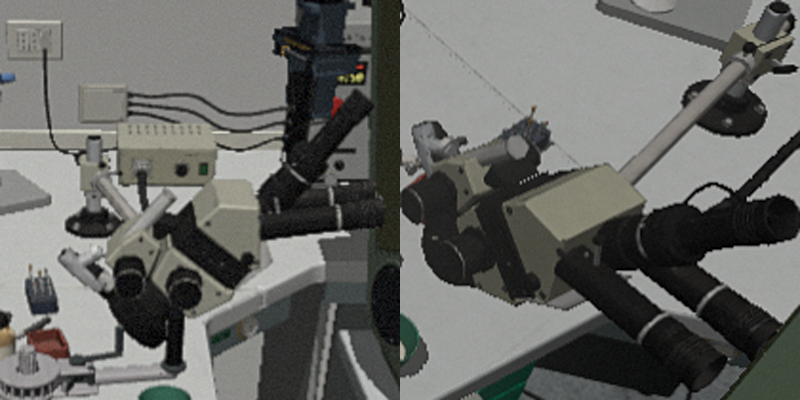

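{"fn": "step_arm", "kwargs": {"plan": [0, -1, -3.6, 0, 0, 0, 0, -1, -3.6, 0, 0, 0, 0, -1, -3.6, 0, 0, 0, 0, -1, -3.6, 0, 0, 0, 0, -1, -3.6, 0, 0, 0], "hand": 0}}

```text
time_s: 1.62
ee_pos: [142.2, -504.5, 409.8]
ee_rot: [180.0, 0.0, 15.7]
force: [0.4, 0.0, -0.9]
gripper_width: 60.8
gripper_force: 0.0
```

```bash
python3 - <<'E'
from h import *
print(np.round(sensors.state()["qpos"],1))
s=viewer.grab_frame("side"); t=viewer.grab_frame("top")
def T(n,a,b):
    x=tri([(s,a),(t,b)]); o,d=ray(s,a); d/=np.linalg.norm(d); o2,e=ray(t,b); c=np.cross(d,e);c/=np.linalg.norm(c)
    print(n,np.round(x),"gap",round(abs((o-o2)@c),1))
T("knobA",(348,144),(407,168));T("knobB",(377,152),(431,197));T("boxtop",(414,95),(515,147));T("stick",(314,133),(408,126));T("pole",(370,90),(508,134))
E
```

```text
[-75.5  10.3  75.   -0.   94.7  -1.3]
knobA [465.  57. 184.] gap 10.2
knobB [398.  47. 161.] gap 6.0
boxtop [325. -33. 287.] gap 33.2
stick [550.  -6. 186.] gap 0.2
pole [ 406. -112.  249.] gap 20.7
```

{"fn": "step_arm", "kwargs": {"plan": [0, -1, -3.8, 0, 0, 0, 0, -1, -3.8, 0, 0, 0, 0, -1, -3.8, 0, 0, 0, 0, -1, -3.8, 0, 0, 0, 0, 0, -2, 0, 0, 0]}}

```text
time_s: 2.13
ee_pos: [131.1, -465.0, 584.8]
ee_rot: [179.6, 0.0, 15.7]
force: [0.3, -0.4, 0.7]
gripper_width: 19.1
gripper_force: 0.0
```

{"fn": "step_arm", "kwargs": {"plan": [3.8, -0.15, 0, 0, 0, -0.0785, 3.8, -0.15, 0, 0, 0, -0.0785, 3.8, -0.15, 0, 0, 0, -0.0785, 3.8, -0.15, 0, 0, 0, -0.0785, 3.8, -0.15, 0, 0, 0, -0.0785]}}

```text
time_s: 2.55
ee_pos: [301.7, -380.6, 578.8]
ee_rot: [-179.9, -0.0, 38.4]
force: [0.3, -0.5, -0.3]
gripper_width: 0.1
gripper_force: 0.0
```

{"fn": "step_arm", "kwargs": {"plan": [3.8, -0.15, 0, 0, 0, -0.0785, 3.8, -0.15, 0, 0, 0, -0.0785, 3.8, -0.15, 0, 0, 0, -0.0785, 3.8, -0.15, 0, 0, 0, -0.0785, 3.8, -0.15, 0, 0, 0, -0.0785]}}

```text
time_s: 2.97
ee_pos: [424.3, -236.1, 578.8]
ee_rot: [-179.9, 0.0, 60.9]
force: [0.4, -0.4, 0.4]
gripper_width: 0.6
gripper_force: 0.0
```

```bash
python3 - <<'E'
from h import *
s=sensors.state(); print(np.round(s["qpos"],1),s["ee_pos"],s["ee_rot"],s["force"])
E
```

```text
[-30.4  10.5  50.8  -0.  118.8  -1.4] [ 424.28408536 -236.0538139   578.82071768] [-1.79919562e+02  1.72190350e-03  6.09409214e+01] [ 0.35989231 -0.39719031  0.41222377]
```

{"fn": "step_arm", "kwargs": {"plan": [3.8, -0.15, 0, 0, 0, -0.0785, 3.8, -0.15, 0, 0, 0, -0.0785, 3.8, -0.15, 0, 0, 0, -0.0785, 3.8, -0.15, 0, 0, 0, -0.0785, 3.8, -0.15, 0, 0, 0, -0.0785]}}

```text
time_s: 3.38
ee_pos: [482.2, -55.8, 578.8]
ee_rot: [-179.9, 0.0, 83.4]
force: [0.2, 1.0, 0.5]
gripper_width: 0.4
gripper_force: 0.0
```

{"fn": "step_arm", "kwargs": {"plan": [3.8, -0.15, 0, 0, 0, -0.0785, 3.8, -0.15, 0, 0, 0, -0.0785, 3.8, -0.15, 0, 0, 0, -0.0785, 3.8, -0.15, 0, 0, 0, -0.0785, 3.8, -0.15, 0, 0, 0, -0.0785]}}

```text
time_s: 3.8
ee_pos: [466.7, 132.8, 578.8]
ee_rot: [-179.9, 0.0, 105.9]
force: [0.5, 0.2, 0.0]
gripper_width: 0.5
gripper_force: 0.0
```

{"fn": "step_arm", "kwargs": {"plan": [3.8, -0.15, 0, 0, 0, -0.0785, 3.8, -0.15, 0, 0, 0, -0.0785, 3.8, -0.15, 0, 0, 0, -0.0785, 0, 0, 2, 0, 0, -0.12, 0, 0, 2, 0, 0, -0.12]}}

```text
time_s: 4.22
ee_pos: [422.4, 238.4, 539.4]
ee_rot: [179.9, 0.0, 133.5]
force: [0.4, -0.7, 0.0]
gripper_width: 0.2
gripper_force: 0.0
```

{"fn": "step_arm", "kwargs": {"plan": [0, 0, 2, 0, 0, -0.12, 0, 0, 2, 0, 0, -0.12, 0, 0, 2, 0, 0, -0.12, 0, 0, 2, 0, 0, -0.12, 0, 0, 2, 0, 0, -0.12]}}

```text
time_s: 4.63
ee_pos: [422.8, 236.0, 438.3]
ee_rot: [-180.0, -0.0, 167.7]
force: [0.3, -0.2, 0.3]
gripper_width: 0.5
gripper_force: 0.0
```

{"fn": "step_arm", "kwargs": {"plan": [0, 0, 2, 0, 0, -0.12, 0, 0, 2, 0, 0, -0.12, 0, 0, 2, 0, 0, -0.12, 0, 0, 0, 0, 0, -0.12, 0, 0, 0, 0, 0, 0]}}

```text
time_s: 5.05
ee_pos: [422.5, 235.7, 378.1]
ee_rot: [-179.9, -0.2, -165.1]
force: [0.0, -0.4, 0.2]
gripper_width: 0.3
gripper_force: 0.0
```

```bash
python3 - <<'E'
from h import *
s=sensors.state(); print(np.round(s["qpos"],1),s["ee_pos"],s["ee_rot"],s["force"])
p=viewer.grab_frame("wrist"); cv2.imwrite("pics/w1.png",p["img"][:,:,::-1]); print(p["position"],p["attitude"])
for q in (p,viewer.grab_frame("side"),viewer.grab_frame("top")):
  for t,z in (("handle_grip",212),("lever_pin",202),("press",0)):
    for r in viewer.pinpoint(t,q)[:2]: print(t,np.round(r["location"],1),round(r["score"],2),np.round(onz(q,r["location"],z),1))
E
```

```text
[ 27.8   6.6  83.8  -0.   89.8 -77.1] [422.4569173  235.71177871 378.08355835] [-179.9485435    -0.19765724 -165.06898072] [ 0.01108498 -0.4469111   0.17013834]
[351.80673001 215.59329937 535.14964372] [1.64927496e+02 4.99196727e-02 1.04922467e+02]
handle_grip [319.4 176.3] 0.95 [421.1 230.9 212. ]
press [443.1 155.3] 0.44 [385.8 415.6   0. ]
handle_grip [374.3 174.5] 0.6 [419.7 246.  212. ]
lever_pin [342.5 177.2] 0.68 [481.5 240.3 202. ]
lever_pin [391.5 318.3] 0.64 [417.7 621.3 202. ]
press [295.3 262.7] 0.96 [580.2 259.    0. ]
lever_pin [318.7 187.9] 0.84 [483.  235.5 202. ]
press [284.3 223.9] 0.72 [577.7 268.5   0. ]
```

View pics/w1.png

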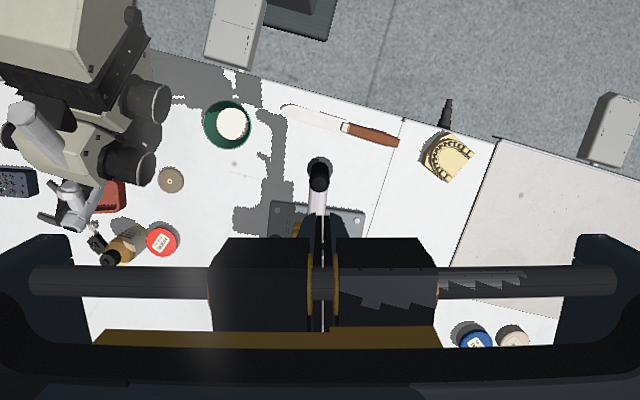

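The wrist picture shows the handle running straight up the image from (320,240), with the grip at (319,170). So the handle is aligned with tool x, at about 195°. The fingers hide the lever, so I shift inward to see the pin.

{"fn": "step_arm", "kwargs": {"plan": [-2.4, 0, 2, 0, 0, 0, -2.4, 0, 2, 0, 0, 0, -2.4, 0, 2, 0, 0, 0, 0, 0, 0, 0, 0, 0]}}

```text
time_s: 5.98
ee_pos: [494.4, 254.5, 314.7]
ee_rot: [-179.9, -0.4, -165.2]
force: [0.1, -0.6, -1.4]
gripper_width: 0.8
gripper_force: 0.0
```

```bash
python3 - <<'E'
from h import *
s=sensors.state(); print(s["ee_pos"],s["ee_rot"],s["force"])
p=viewer.grab_frame("wrist"); cv2.imwrite("pics/w2.png",p["img"][:,:,::-1]); print(p["position"],p["attitude"])
for q in (p,):
  for t,z in (("handle_grip",212),("lever_pin",202),("press",0)):
    for r in viewer.pinpoint(t,q)[:2]: print(t,np.round(r["location"],1),round(r["score"],2),np.round(onz(q,r["location"],z),1))
E
```

```text
[494.40007386 254.46102751 314.66510893] [-179.89340611   -0.35889196 -165.23100401] [ 0.08357385 -0.58925634 -1.40906577]
[424.07615535 234.8101491  471.96855966] [1.65084610e+02 1.01515081e-01 1.04759955e+02]
handle_grip [318.5  94.4] 0.88 [421.8 230.9 212. ]
lever_pin [306.2 171. ] 0.97 [479.9 236.  202. ]
```

View pics/w2.png

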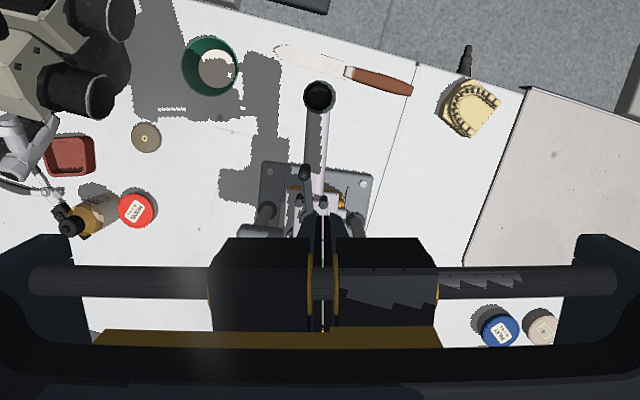

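The wrist picture now shows the pin tip at (304,170), left of the handle centre line at x≈318, which is the loosen side. The grip is at (319,95). I go down beside the pin on its loosen side.

{"fn": "step_arm", "kwargs": {"plan": [0.6, -1.6, 0, 0, 0, 0, 0.6, -1.6, 0, 0, 0, 0, 0.7, -1.6, 2, 0, 0, 0, 0, 0, 3, 0, 0, 0, 0, 0, 3, 0, 0, 0]}}

```text
time_s: 6.6
ee_pos: [486.7, 202.7, 242.1]
ee_rot: [180.0, 0.4, -165.2]
force: [0.3, -0.2, -0.4]
gripper_width: -0.2
gripper_force: 0.0
```

{"fn": "step_arm", "kwargs": {"plan": [0, 0, 2, 0, 0, 0, 0, 0, 0.8, 0, 0, 0, 0, 0, 0, 0, 0, 0, 0, 0.5, 0, 0, 0, 0, 0, 0.5, 0, 0, 0, 0]}}

```text
time_s: 7.02
ee_pos: [484.9, 213.6, 214.1]
ee_rot: [180.0, 0.2, -165.2]
force: [0.0, 0.5, -0.1]
gripper_width: 0.3
gripper_force: 0.0
```

{"fn": "step_arm", "kwargs": {"plan": [0, 0, 0.8, 0, 0, 0, 0, 0.3, 0, 0, 0, 0, 0, 0.3, 0, 0, 0, 0, 0, 0.2, 0, 0, 0, 0, 0, 0.2, 0, 0, 0, 0]}}

```text
time_s: 7.43
ee_pos: [481.5, 222.7, 204.1]
ee_rot: [-180.0, 0.0, -165.2]
force: [-0.3, -0.2, -0.6]
gripper_width: 0.4
gripper_force: 0.2
```

{"fn": "step_arm", "kwargs": {"plan": [0, 0.2, 0, 0, 0, 0, 0, 0.2, 0, 0, 0, 0, 0, 0.2, 0, 0, 0, 0]}}

```text
time_s: 7.68
ee_pos: [479.9, 228.5, 204.0]
ee_rot: [180.0, 0.0, -165.2]
force: [0.3, -0.1, 0.0]
gripper_width: 0.4
gripper_force: 0.0
```

{"fn": "step_arm", "kwargs": {"plan": [0, 0.2, 0, 0, 0, 0, 0, 0.2, 0, 0, 0, 0, 0, 0.15, 0, 0, 0, 0]}}

```text
time_s: 7.93
ee_pos: [478.4, 233.9, 203.9]
ee_rot: [180.0, 0.0, -165.2]
force: [0.4, 0.0, 0.9]
gripper_width: 0.4
gripper_force: 0.0
```

```bash
python3 - <<'E'
from h import *
for n in ("side","top","wrist"):
  q=viewer.grab_frame(n)
  for t,z in (("handle_grip",212),("lever_pin",202)):
    for r in viewer.pinpoint(t,q)[:2]: print(n,t,np.round(r["location"],1),round(r["score"],2),np.round(onz(q,r["location"],z),1))
E
```

```text
side handle_grip [372.7 174.7] 0.83 [422.8 246.9 212. ]
side lever_pin [344.  177.3] 0.67 [478.5 240.6 202. ]
top handle_grip [342.4 206. ] 0.96 [422.4 224.  212. ]
top handle_grip [255.2 328.5] 0.42 [297.4 437.6 212. ]
top lever_pin [312.7 195. ] 0.55 [474.1 252.2 202. ]
wrist handle_grip [355.  143.9] 0.82 [422.4 231.5 212. ]
```

{"fn": "step_arm", "kwargs": {"plan": [0, -2, 0, 0, 0, 0, 0, -1, -1, 0, 0, 0, 0, 0, -4, 0, 0, 0, -1, 2, -4, 0, 0, 0, -1, 3, -1, 0, 0, 0]}}

```text
time_s: 8.8
ee_pos: [494.8, 255.1, 307.5]
ee_rot: [179.9, 0.6, -165.4]
force: [1.7, 0.7, 0.4]
gripper_width: 0.5
gripper_force: 0.0
```

{"fn": "step_arm", "kwargs": {"plan": [0, 0, 0, 0, 0, 0, 0, 0, 0, 0, 0, 0]}}

```text
time_s: 8.97
ee_pos: [492.6, 256.8, 301.4]
ee_rot: [180.0, 0.1, -165.1]
force: [0.3, -0.0, -0.5]
gripper_width: 0.3
gripper_force: 0.0
```

```bash
python3 - <<'E'
from h import *
s=sensors.state(); print(s["ee_pos"],s["ee_rot"])
q=viewer.grab_frame("wrist")
cv2.imwrite("pics/w3.png",cv2.resize(q["img"][60:240,230:430],None,fx=3,fy=3)[:,:,::-1])
for t,z in (("handle_grip",212),("lever_pin",202)):
    for r in viewer.pinpoint(t,q)[:2]: print(t,np.round(r["location"],1),round(r["score"],2),np.round(onz(q,r["location"],z),1))
E
```

```text
[492.57114057 256.82227557 301.42815957] [ 1.79989118e+02  1.09558600e-01 -1.65098895e+02]
handle_grip [314.7  94.7] 0.96 [421.7 231.2 212. ]
lever_pin [322.3 177.7] 0.63 [477.9 251.5 202. ]
```

View pics/w3.png

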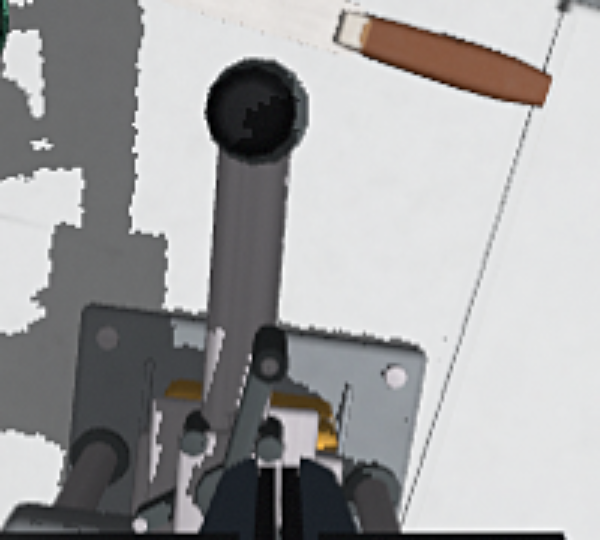

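The pin now sits to the right of the handle at crop (268,350), at (478,251) in the world. It has flipped to tighten and the handle has not moved. Next I set the fingers astride the grip.

{"fn": "step_arm", "kwargs": {"plan": [2.5, -0.22, 0, 0, 0, 0, 2.5, -0.22, 0, 0, 0, 0, 2.5, -0.22, 0, 0, 0, 0.035, 0, 0, 2.5, 0, 0, 0, 0, 0, 2.3, 0, 0, 0], "hand": 3.0}}

```text
time_s: 9.53
ee_pos: [420.5, 229.3, 252.5]
ee_rot: [180.0, 0.1, -167.2]
force: [0.5, 0.7, -0.4]
gripper_width: 29.2
gripper_force: 0.0
```

{"fn": "step_arm", "kwargs": {"plan": [0, 0, 0, 0, 0, 0, 0, 0, 0, 0, 0, 0]}}

```text
time_s: 9.7
ee_pos: [420.6, 229.4, 251.4]
ee_rot: [-179.9, -0.2, -167.2]
force: [0.6, 0.4, 0.0]
gripper_width: 29.6
gripper_force: 0.0
```

```bash
python3 - <<'E'
from h import *
s=sensors.state(); print(s["ee_pos"],s["ee_rot"])
q=viewer.grab_frame("wrist")
cv2.imwrite("pics/w4.png",q["img"][:,:,::-1])
for t,z in (("handle_grip",212),("lever_pin",202)):
    for r in viewer.pinpoint(t,q)[:2]: print(t,np.round(r["location"],1),round(r["score"],2),np.round(onz(q,r["location"],z),1))
E
```

```text
[420.63989014 229.43746082 251.38062   ] [-179.93502582   -0.19452515 -167.23269386]
lever_pin [335.9 305.7] 0.7 [477.3 250.  202. ]
```

View pics/w4.png

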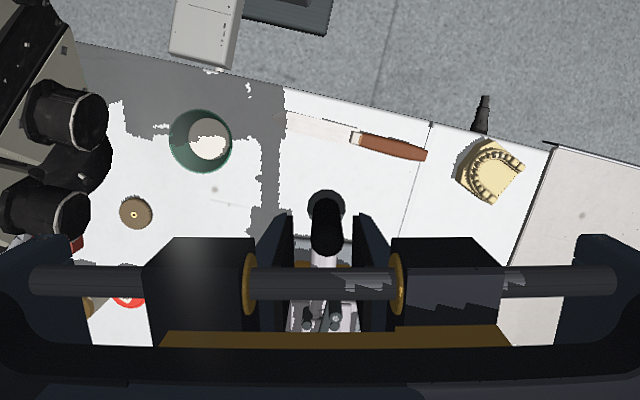

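The picture shows the grip top at about (327,235), centred between the fingers (x 285–362) and slightly toward their outer edge. I lower over it.

{"fn": "step_arm", "kwargs": {"plan": [0.3, 0, 1, 0, 0, 0, 0.2, 0, 1, 0, 0, 0, 0, 0, 1.2, 0, 0, 0, 0, 0, 1.2, 0, 0, 0, 0, 0, 0, 0, 0, 0]}}

```text
time_s: 10.27
ee_pos: [416.1, 229.0, 207.3]
ee_rot: [-180.0, -0.1, -167.2]
force: [-0.2, -0.4, -0.0]
gripper_width: 30.2
gripper_force: 0.0
```

```bash
cat > arc.py <<'E'
# arc rows in tool frame: chord for handle turn d at radius 155, tool x = outward, tool y = tightening, wz=+d
import numpy as np,sys
for d in map(float,sys.argv[1:]):
    c=2*15.5*np.sin(abs(d)/2); print(d,"x",round(-c*np.sin(abs(d)/2),3),"y",round(np.sign(d)*c*np.cos(d/2),3))
E
python3 arc.py 0.02 0.04 0.06 0.1 0.12; python3 -c "
from h import *
s=sensors.state();print(s['ee_pos'],s['qpos'],s['force'])"
```

```text
0.02 x -0.003 y 0.31
0.04 x -0.012 y 0.62
0.06 x -0.028 y 0.929
0.1 x -0.077 y 1.547
0.12 x -0.111 y 1.856
[416.12575473 229.03830647 207.30650875] [ 2.74469278e+01  1.02696446e+01  1.03888299e+02 -9.00403054e-03
  6.59876116e+01 -7.53616723e+01] [-0.15473462 -0.35830157 -0.04333762]
```

{"fn": "step_arm", "kwargs": {"plan": [0, -0.5, 0, 0, 0, 0, -0.05, -1.1, 0, 0, 0, -0.07, -0.05, -1.1, 0, 0, 0, -0.07, -0.05, -1.1, 0, 0, 0, -0.07, -0.05, -1.1, 0, 0, 0, -0.07]}}

```text
time_s: 10.68
ee_pos: [434.1, 183.8, 209.4]
ee_rot: [179.9, 0.1, -151.0]
force: [-0.6, 3.5, -1.9]
gripper_width: 29.7
gripper_force: 2.0
```

{"fn": "step_arm", "kwargs": {"plan": [-0.05, -1.1, 0, 0, 0, -0.07, 0, 0, 0, 0, 0, 0]}}

```text
time_s: 10.85
ee_pos: [440.9, 173.2, 209.5]
ee_rot: [-179.9, 0.1, -147.2]
force: [0.8, -0.1, -0.0]
gripper_width: 29.7
gripper_force: 0.0
```

```bash
python3 - <<'E'
from h import *
s=sensors.state(); print(s["ee_pos"],s["ee_rot"],s["force"])
for n in ("side","top"):
  q=viewer.grab_frame(n)
  for t,z in (("handle_grip",212),("lever_pin",202)):
    for r in viewer.pinpoint(t,q)[:1]: print(n,t,np.round(r["location"],1),round(r["score"],2),np.round(onz(q,r["location"],z),1))
E
```

```text
[440.93227356 173.21742917 209.53034477] [-1.79927936e+02  1.23308523e-01 -1.47157518e+02] [ 0.76446281 -0.05076733 -0.03753859]
side handle_grip [362.1 160.9] 0.64 [441.4 188.4 212. ]
side lever_pin [341.5 171.2] 0.64 [483.5 215.3 202. ]
top handle_grip [359.5 187.8] 0.64 [442.1 178.1 212. ]
top lever_pin [290.3 223.6] 0.73 [438.7 313.1 202. ]
```

{"fn": "step_arm", "kwargs": {"plan": [0, 1.0, 0, 0, 0, 0, -0.03, 0.95, 0, 0, 0, 0.06, -0.03, 0.95, 0, 0, 0, 0.06, -0.03, 0.95, 0, 0, 0, 0.06, -0.03, 0.95, 0, 0, 0, 0.06]}}

```text
time_s: 11.57
ee_pos: [417.3, 216.0, 208.4]
ee_rot: [-179.7, -0.0, -161.0]
force: [2.5, -8.6, 0.2]
gripper_width: 30.0
gripper_force: 4.1
```

{"fn": "step_arm", "kwargs": {"plan": [-0.03, 0.95, 0, 0, 0, 0.06, -0.03, 0.95, 0, 0, 0, 0.06, -0.03, 0.95, 0, 0, 0, 0.06, -0.03, 0.95, 0, 0, 0, 0.06, -0.03, 0.95, 0, 0, 0, 0.06]}}

```text
time_s: 11.98
ee_pos: [408.0, 262.0, 208.4]
ee_rot: [-179.7, -0.0, -178.2]
force: [0.0, -7.3, 3.4]
gripper_width: 30.4
gripper_force: 3.8
```

{"fn": "step_arm", "kwargs": {"plan": [-0.15, 0.95, 0, 0, 0, 0.06, -0.15, 0.95, 0, 0, 0, 0.06, -0.15, 0.95, 0, 0, 0, 0.06, -0.15, 0.95, 0, 0, 0, 0.06, -0.1, 0.95, 0, 0, 0, 0.06]}}

```text
time_s: 12.4
ee_pos: [418.4, 308.5, 208.3]
ee_rot: [-179.6, -0.0, 164.6]
force: [-2.7, -6.8, 4.5]
gripper_width: 30.1
gripper_force: 3.8
```

{"fn": "step_arm", "kwargs": {"plan": [-0.05, 0.93, 0, 0, 0, 0.06, -0.03, 0.93, 0, 0, 0, 0.06, -0.03, 0.93, 0, 0, 0, 0.06, -0.03, 0.93, 0, 0, 0, 0.06, 0, 0, 0, 0, 0, 0]}}

```text
time_s: 12.82
ee_pos: [433.2, 344.6, 208.2]
ee_rot: [-179.8, -0.0, 151.0]
force: [-1.2, -2.8, 2.6]
gripper_width: 29.9
gripper_force: 1.5
```

```bash
python3 - <<'E'
from h import *
s=sensors.state(); print(s["ee_pos"],s["ee_rot"],s["force"],s["qpos"])
for n in ("side","top"):
  q=viewer.grab_frame(n)
  for t,z in (("handle_grip",212),("lever_pin",202),("platen_face",80),("flask_top",76),("flask",14)):
    for r in viewer.pinpoint(t,q)[:1]: print(n,t,np.round(r["location"],1),round(r["score"],2),np.round(onz(q,r["location"],z),1))
E
```

```text
[433.22857961 344.55499094 208.24674294] [-1.79827420e+02 -9.81879895e-03  1.50974601e+02] [-1.16694525 -2.75149813  2.64568575] [ 3.73404575e+01  1.72293879e+01  9.41736950e+01 -6.45782976e-02
  6.87589704e+01 -2.36106772e+01]
side lever_pin [335.9 196.3] 0.65 [493.8 313.5 202. ]
side platen_face [295.6 234.6] 0.63 [576.3 266.7  80. ]
side flask_top [297.3 234.6] 0.95 [573.4 261.   76. ]
side flask [291.  259.2] 0.65 [588.5 264.8  14. ]
top handle_grip [278.5 224.4] 0.55 [439.9 333.2 212. ]
top platen_face [367.  168.6] 0.75 [569.5  68.3  80. ]
top flask_top [281.6 204.3] 0.66 [573.7 271.7  76. ]
top flask [284.7 222.3] 0.79 [571.8 269.6  14. ]
```

{"fn": "step_arm", "kwargs": {"plan": [0, -1.0, 0, 0, 0, 0, -0.08, -1.55, 0, 0, 0, -0.1, -0.08, -1.55, 0, 0, 0, -0.1, -0.08, -1.55, 0, 0, 0, -0.1, -0.08, -1.55, 0, 0, 0, -0.1]}}

```text
time_s: 13.83
ee_pos: [410.5, 277.0, 208.2]
ee_rot: [179.8, 0.0, 174.2]
force: [1.2, 2.5, -1.5]
gripper_width: 29.7
gripper_force: 1.3
```

{"fn": "step_arm", "kwargs": {"plan": [-0.08, -1.55, 0, 0, 0, -0.1, -0.08, -1.55, 0, 0, 0, -0.1, -0.08, -1.55, 0, 0, 0, -0.1, -0.08, -1.55, 0, 0, 0, -0.1, -0.08, -1.55, 0, 0, 0, -0.1]}}

```text
time_s: 14.25
ee_pos: [421.3, 200.7, 208.1]
ee_rot: [179.9, 0.1, -157.2]
force: [-1.5, 4.0, -1.1]
gripper_width: 29.9
gripper_force: 1.8
```

{"fn": "step_arm", "kwargs": {"plan": [-0.08, -1.55, 0, 0, 0, -0.1, 0, 0, 0, 0, 0, 0]}}

```text
time_s: 14.42
ee_pos: [429.2, 185.1, 208.3]
ee_rot: [-180.0, 0.1, -151.7]
force: [-0.4, 1.1, -0.5]
gripper_width: 30.3
gripper_force: 0.0
```

{"fn": "step_arm", "kwargs": {"plan": [-0.05, -1.2, 0, 0, 0, -0.08, 0, 0, 0, 0, 0, 0, 0, 1.0, 0, 0, 0, 0, -0.02, 0.62, 0, 0, 0, 0.04, -0.02, 0.62, 0, 0, 0, 0.04]}}

```text
time_s: 14.83
ee_pos: [422.8, 196.2, 208.3]
ee_rot: [-179.9, 0.0, -152.0]
force: [1.1, -1.9, -1.0]
gripper_width: 29.8
gripper_force: 1.3
```

{"fn": "step_arm", "kwargs": {"plan": [-0.01, 0.39, 0, 0, 0, 0.025, -0.01, 0.39, 0, 0, 0, 0.025, -0.01, 0.39, 0, 0, 0, 0.025, -0.01, 0.39, 0, 0, 0, 0.025, -0.01, 0.39, 0, 0, 0, 0.025]}}

```text
time_s: 15.25
ee_pos: [414.5, 214.0, 208.3]
ee_rot: [-179.9, 0.0, -159.1]
force: [-0.1, -2.2, -0.4]
gripper_width: 30.1
gripper_force: 1.2
```

Still taking up slack (about 2–3 N). I continue slowly.

{"fn": "step_arm", "kwargs": {"plan": [-0.01, 0.39, 0, 0, 0, 0.025, -0.01, 0.39, 0, 0, 0, 0.025, -0.01, 0.39, 0, 0, 0, 0.025, -0.01, 0.39, 0, 0, 0, 0.025, -0.01, 0.39, 0, 0, 0, 0.025]}}

```text
time_s: 15.67
ee_pos: [409.0, 232.0, 208.2]
ee_rot: [-179.8, 0.0, -166.2]
force: [1.6, -5.6, -0.1]
gripper_width: 30.0
gripper_force: 3.2
```

{"fn": "step_arm", "kwargs": {"plan": [-0.12, 0.39, 0, 0, 0, 0.025, -0.12, 0.39, 0, 0, 0, 0.025, -0.12, 0.39, 0, 0, 0, 0.025, -0.12, 0.39, 0, 0, 0, 0.025, -0.12, 0.39, 0, 0, 0, 0.025]}}

```text
time_s: 16.08
ee_pos: [410.9, 251.2, 208.2]
ee_rot: [-179.7, -0.0, -173.4]
force: [1.5, -7.3, 0.7]
gripper_width: 30.2
gripper_force: 3.7
```

{"fn": "step_arm", "kwargs": {"plan": [-0.05, 0.39, 0, 0, 0, 0.025, -0.05, 0.39, 0, 0, 0, 0.025, -0.05, 0.39, 0, 0, 0, 0.025, -0.01, 0.39, 0, 0, 0, 0.025, -0.01, 0.39, 0, 0, 0, 0.025]}}

```text
time_s: 16.5
ee_pos: [411.0, 270.7, 208.2]
ee_rot: [-179.7, -0.0, 179.5]
force: [0.2, -7.4, 2.2]
gripper_width: 30.0
gripper_force: 3.7
```

{"fn": "step_arm", "kwargs": {"plan": [-0.01, 0.39, 0, 0, 0, 0.025, -0.01, 0.39, 0, 0, 0, 0.025, -0.01, 0.39, 0, 0, 0, 0.025, -0.01, 0.39, 0, 0, 0, 0.025, -0.01, 0.39, 0, 0, 0, 0.025]}}

```text
time_s: 16.92
ee_pos: [412.0, 290.0, 208.1]
ee_rot: [-179.7, -0.1, 172.3]
force: [-1.3, -7.1, 3.1]
gripper_width: 30.0
gripper_force: 3.7
```

{"fn": "step_arm", "kwargs": {"plan": [-0.04, 0.39, 0, 0, 0, 0.025, -0.04, 0.39, 0, 0, 0, 0.025, -0.04, 0.39, 0, 0, 0, 0.025, -0.01, 0.39, 0, 0, 0, 0.025, -0.01, 0.39, 0, 0, 0, 0.025]}}

```text
time_s: 17.33
ee_pos: [416.5, 308.9, 208.1]
ee_rot: [-179.7, -0.1, 165.1]
force: [-1.7, -7.2, 3.7]
gripper_width: 29.8
gripper_force: 3.7
```

{"fn": "step_arm", "kwargs": {"plan": [-0.01, 0.39, 0, 0, 0, 0.025, -0.01, 0.39, 0, 0, 0, 0.025, -0.01, 0.39, 0, 0, 0, 0.025, -0.01, 0.39, 0, 0, 0, 0.025, -0.01, 0.39, 0, 0, 0, 0.025]}}

```text
time_s: 17.75
ee_pos: [422.3, 327.4, 208.1]
ee_rot: [-179.6, -0.1, 158.0]
force: [-2.8, -7.4, 5.1]
gripper_width: 30.3
gripper_force: 3.7
```

{"fn": "step_arm", "kwargs": {"plan": [-0.03, 0.39, 0, 0, 0, 0.025, -0.03, 0.39, 0, 0, 0, 0.025, -0.03, 0.39, 0, 0, 0, 0.025, -0.01, 0.39, 0, 0, 0, 0.025, -0.01, 0.39, 0, 0, 0, 0.025]}}

```text
time_s: 18.17
ee_pos: [431.2, 344.8, 208.1]
ee_rot: [-179.6, -0.1, 150.8]
force: [-3.9, -7.3, 3.6]
gripper_width: 30.2
gripper_force: 3.7
```

{"fn": "step_arm", "kwargs": {"plan": [0, -1.0, 0, 0, 0, 0, -0.08, -1.55, 0, 0, 0, -0.1, -0.08, -1.55, 0, 0, 0, -0.1, -0.08, -1.55, 0, 0, 0, -0.1, -0.08, -1.55, 0, 0, 0, -0.1]}}

```text
time_s: 18.58
ee_pos: [409.5, 279.2, 208.1]
ee_rot: [179.8, 0.0, 174.2]
force: [1.5, 2.6, -1.9]
gripper_width: 30.1
gripper_force: 1.3
```

{"fn": "step_arm", "kwargs": {"plan": [-0.08, -1.55, 0, 0, 0, -0.1, -0.08, -1.55, 0, 0, 0, -0.1, -0.08, -1.55, 0, 0, 0, -0.1, -0.08, -1.55, 0, 0, 0, -0.1, 0, 0, 0, 0, 0, 0]}}

```text
time_s: 19.0
ee_pos: [415.8, 215.7, 208.2]
ee_rot: [-180.0, 0.0, -163.2]
force: [-0.7, 0.2, 0.1]
gripper_width: 30.1
gripper_force: 0.0
```

{"fn": "step_arm", "kwargs": {"plan": [0, 0, 0, 0, 0, 0, 0, 0.9, 0, 0, 0, 0, -0.01, 0.39, 0, 0, 0, 0.025, -0.01, 0.39, 0, 0, 0, 0.025, -0.01, 0.39, 0, 0, 0, 0.025]}}

```text
time_s: 19.42
ee_pos: [411.2, 236.4, 208.3]
ee_rot: [-179.7, 0.0, -167.6]
force: [1.5, -7.6, 1.9]
gripper_width: 29.8
gripper_force: 3.7
```

{"fn": "step_arm", "kwargs": {"plan": [-0.08, 0.39, 0, 0, 0, 0.025, -0.08, 0.39, 0, 0, 0, 0.025, -0.08, 0.39, 0, 0, 0, 0.025, -0.08, 0.39, 0, 0, 0, 0.025]}}

```text
time_s: 19.75
ee_pos: [411.0, 252.2, 208.3]
ee_rot: [-179.7, -0.0, -173.3]
force: [0.5, -7.0, 2.5]
gripper_width: 29.8
gripper_force: 3.7
```

{"fn": "step_arm", "kwargs": {"plan": [-0.05, 0.39, 0, 0, 0, 0.025, -0.05, 0.39, 0, 0, 0, 0.025, -0.01, 0.39, 0, 0, 0, 0.025, -0.01, 0.39, 0, 0, 0, 0.025, -0.01, 0.39, 0, 0, 0, 0.025]}}

```text
time_s: 20.17
ee_pos: [410.6, 271.6, 208.3]
ee_rot: [-179.7, -0.0, 179.5]
force: [0.4, -7.9, 3.4]
gripper_width: 30.1
gripper_force: 3.7
```

{"fn": "step_arm", "kwargs": {"plan": [-0.01, 0.39, 0, 0, 0, 0.025, -0.01, 0.39, 0, 0, 0, 0.025, -0.01, 0.39, 0, 0, 0, 0.025, -0.01, 0.39, 0, 0, 0, 0.025]}}

```text
time_s: 20.5
ee_pos: [411.4, 286.5, 208.2]
ee_rot: [-179.6, -0.0, 173.8]
force: [-0.9, -10.3, 5.5]
gripper_width: 30.0
gripper_force: 5.0
```

{"fn": "step_arm", "kwargs": {"plan": [-0.01, 0.39, 0, 0, 0, 0.025]}}

```text
time_s: 20.58
ee_pos: [411.7, 290.0, 208.2]
ee_rot: [-179.6, -0.0, 172.4]
force: [-0.2, -10.6, 5.3]
gripper_width: 30.1
gripper_force: 5.5
```

```bash
python3 - <<'E'
from h import *
s=sensors.state(); print(s["ee_pos"],s["force"],s["gripper_force"])
E
```

```text
[411.65726938 289.97735941 208.1720169 ] [ -0.22512749 -10.63018321   5.2671382 ] 5.507527493464295
```

{"fn": "step_arm", "kwargs": {"plan": [-0.01, 0.39, 0, 0, 0, 0.025]}}

```text
time_s: 20.67
ee_pos: [412.0, 293.5, 208.1]
ee_rot: [-179.5, -0.1, 171.0]
force: [-1.3, -11.8, 4.7]
gripper_width: 29.8
gripper_force: 6.0
```

{"fn": "step_arm", "kwargs": {"plan": [0, 0, 0, 0, 0, 0, 0, 0, 0, 0, 0, 0]}}

```text
time_s: 20.83
ee_pos: [412.1, 294.0, 208.2]
ee_rot: [-179.6, -0.1, 171.0]
force: [-2.1, -9.3, 5.0]
gripper_width: 30.2
gripper_force: 4.7
```

```bash
python3 - <<'E'
from h import *
F=[]
for n in ("side","top","side","top"):
  q=viewer.grab_frame(n); s=sensors.state(); F.append(np.r_[s["force"],s["gripper_force"],s["ee_pos"]])
print(np.round(F,1))
E
```

```text
[[ -2.1  -9.1   4.8   4.7 412.1 294.  208.2]
 [ -1.3  -8.4   4.6   4.6 412.1 294.  208.2]
 [ -1.5  -8.2   3.9   4.6 412.1 294.  208.2]
 [ -2.4  -9.3   4.9   4.6 412.1 294.  208.2]]
```

{"fn": "step_arm", "kwargs": {"plan": [0, -0.3, 0, 0, 0, 0, 0, -0.25, 0, 0, 0, 0, 0, 0, 0, 0, 0, 0], "hand": 3.6}}

```text
time_s: 21.28
ee_pos: [412.3, 290.8, 208.3]
ee_rot: [180.0, -0.0, 171.0]
force: [-0.9, -1.1, 0.8]
gripper_width: 35.8
gripper_force: 0.8
```

{"fn": "step_arm", "kwargs": {"plan": [0, 0, -0.8, 0, 0, 0, 0, 0, -1.5, 0, 0, 0, 0, 0, -2.5, 0, 0, 0, 0, 0, -4, 0, 0, 0, 0, 0, -4, 0, 0, 0]}}

```text
time_s: 21.7
ee_pos: [412.2, 290.7, 337.5]
ee_rot: [-180.0, -0.1, 171.0]
force: [0.6, 0.9, -0.2]
gripper_width: 36.0
gripper_force: 0.0
```

{"fn": "step_arm", "kwargs": {"plan": [0, 0, -3, 0, 0, 0, 0, 0, 0, 0, 0, 0, 0, 0, 0, 0, 0, 0]}}

```text
time_s: 21.95
ee_pos: [413.4, 291.3, 368.6]
ee_rot: [179.8, 0.2, 171.0]
force: [0.1, -0.5, -0.6]
gripper_width: 36.1
gripper_force: 0.0
```

```bash
python3 - <<'E'
from h import *
s=sensors.state(); print(s["ee_pos"],s["force"])
im=[]
for n in ("side","top"):
  q=viewer.grab_frame(n); im.append(q["img"])
  for t,z in (("handle_grip",212),("lever_pin",202),("flask",14),("arch_model",0),("mixing_bowl",0),("wax_tin_small",0)):
    for r in viewer.pinpoint(t,q)[:1]: print(n,t,np.round(r["location"],1),round(r["score"],2),np.round(onz(q,r["location"],z),1))
cv2.imwrite("pics/end.png",np.hstack([cv2.resize(im[0][140:300,240:400],(400,400),interpolation=3),cv2.resize(im[1][140:270,230:360],(400,400),interpolation=3)])[:,:,::-1])
E
```

```text
[413.38751607 291.31467661 368.64565475] [ 0.08296275 -0.48925375 -0.58897799]
side handle_grip [373.  187.9] 0.97 [425.  298.1 212. ]
side lever_pin [341.6 189.1] 0.5 [483.3 286.9 202. ]
side flask [295.3 257.7] 0.81 [579.7 259.5  14. ]
side arch_model [392.7 318.6] 0.69 [384.8 418.7   0. ]
side mixing_bowl [368.9 223.8] 0.93 [414.4 105.9   0. ]
side wax_tin_small [283.1 205.6] 0.55 [630.   29.1   0. ]
top lever_pin [292.5 202.8] 0.57 [475.6 290.3 202. ]
top flask [285.  227.1] 0.64 [560.2 274.6  14. ]
top arch_model [256.  330.3] 0.9 [386.5 421.1   0. ]
top mixing_bowl [389.9 244.9] 0.95 [421.9  98.1   0. ]
top wax_tin_small [365.2 169.8] 0.58 [626.6  29.    0. ]
```

View pics/end.png

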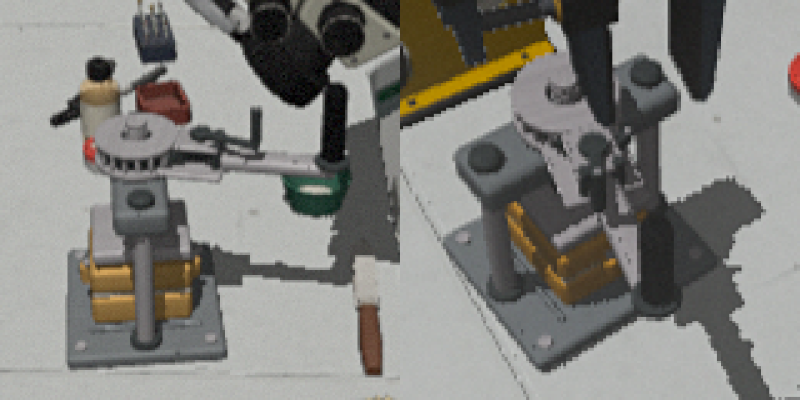

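The picture shows the platen resting on the flask at crop (140,255), the flask in its place, the grip free at (333,130), and the bystanders where they were. I hand in the job.

```bash
python3 -c "
from h import *
print(env.job_done())"
```

```text
the job is handed in; nothing more can be done
None
```

I flipped the pawl to tighten before turning the screw, then clamped the flask to about 12 N moving at the grip. I let go and handed the job in at about 22 s, with the flask and the three bystanders where they were as far as the cameras show.

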